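Fetch the test tile from the push-latch case and lay it in the tile stand

TASK

A glaze test tile is shut inside the small wooden case with the sloping flap. Press the flap inward near its lower edge, gently, until the spring catch lets go and the flap swings up by itself, then take the tile out and lay it flat, face up and fully down in the pocket of the tile stand, without dropping it; you will have to put it down on the table on the way and take it again across its other sides. Leave the flap open and do not move the other things.

Things in the scene. Friction and masses are not known exactly. Their poses are not given: they have to be found in the camera images.
- case: Wooden case fixed to the table, 170 (x) x 160 (y) mm, with a flap for its sloping top; origin at the centre of its underside, x to the high back. Outer height 50 mm at the front, rising 0.3 per unit of x (16.7 degrees) to 101 mm at the back; walls 8 mm, inside width (y) 144 mm. With the flap open nothing covers the inside.
- case_floor (a point): Centre of the case's inner floor, 20 mm above the table. The tile lies here, centred to 6 mm, long axis along the case's y, between two rails along its long sides (16 mm high, 40 mm apart, 56 mm long), so no finger fits there; its two short ends are free, 40 mm from the walls: take it from above by its ends.
- flap (a joint): Angle of the flap (rad): 0 shut and caught, negative when pressed in (hard stop -0.065), 2.4 fully open. A hinge spring opens it once the catch is off and the finger goes away: within 2 s, pushing with under 3 N. Flush, without handle; it cannot be pulled. Readings are noisy (0.02).
- flap_edge (a point): Middle of the flap's lower (front) edge on its outer face; moves with the flap. Frame: y along the edge, z out of the face, x to the hinge. Press square to it 10 to 30 mm from this edge: after 1 to 3 mm of easy play (unseen, it differs) it gives against 7 to 11 N; past about 7 mm the catch is off and stays off; at 9 mm is a hard stop. Too short a press leaves it shut: press again, never over 45 N.
- flap_hinge (a point): Middle of the flap's hinge line at the high back of the case. The plywood flap is 150 mm from hinge to edge, 140 mm wide, 8 mm thick; open, it leans back 30 degrees past upright from this line, to about 0.23 m above the table.
- tile: Glaze test tile, 34 (x) x 52 (y) x 8 (z) mm, about 40 g, rounded red clay with a glaze patch on its face (+z side); origin at the centre of its underside. It starts in the case, face up. The table about 0.43 m ahead of the robot (x), between case and stand in y, is always clear for putting the tile down.
- stand: Wooden tile stand fixed to the table: base 110 (x) x 86 (y) x 12 mm with one pocket, open above; origin at the centre of its underside. The tile must be held across its 34 mm width to go in, its long axis along the stand's y, either way round.
- stand_pocket (a point): Centre of the pocket's floor, 12 mm above the table; axes of the stand. Pocket 40 (x) x 58 (y) mm: short ends closed by cheeks 25 mm high, 8 mm thick, no room for fingers; long sides with only corner lips (12 mm high, 6 mm thick) and a 42 mm wide gap between them for the fingers.
- other_tile: Bystander: another test tile of the same size lying on the table by itself, 34 x 52 x 8 mm; origin at the centre of its underside. Leave it.
- raw_cup: Bystander: raw clay beaker, 65 mm wide, 78 mm high; origin at the centre of its underside. Leave it.
- rib: Bystander: flat wooden potter's rib, 40 x 104 x 8 mm; origin at the centre of its underside. Leave it.
- rubber_block: Bystander: white eraser, 19 x 42 x 12 mm; origin at the centre of its underside. Leave it.
- dish: Bystander: shallow clay dish, 87 mm wide, 31 mm high; origin at the centre of its underside. Leave it.
There are look-alikes about, which are no part of the job. Of the things like the case, leave any that is yellow; of the rest the larger one is meant.

How it is judged:
By the outcome, as a careful person would: the job done as asked, in the order asked, and still so for the second after the job is handed in, with the robot touching nothing.
It also fails if it takes over 72 s, if anything falls off the work surface, if the arm or the gripper's body presses on something with over 40 N, if the wrist force passes 120 N, or if a joint passes its speed limit or range.

ROBOT

A 6-joint arm with a two-finger parallel gripper is mounted at the origin on the work surface; the furniture and walls round the work are solid. World frame = base frame: x ahead of the robot, y to its left, z up, the work surface at z = 0. Lengths are in m, angles in rad, forces in N, time in s.
With the tool pointing down it reaches from about 0.35 to 0.975 m from the base axis. Payload 4.9 kg.
Tool frame: the origin (TCP) lies midway between the tips of the shut fingers; the grasp point (between the pads) lies 19 mm behind it; z points along the fingers, y is the line along which they close (so a half turn about z gives the same grasp; the last joint's range is limited). The gripper opens to 85 mm and grips with 20 to 120 N. Pads are 22 mm wide; open, the fingers measure 114 mm over their backs; the gripper's body (76 mm by 85 mm) begins 54 mm behind the grasp point. The pads swing forward as they close: fully open they stand 13 mm farther back than shut.
Start: joints at [-0.119, 0.053, 1.613, -0, 1.476, -0.119], TCP at [0.625, 0, 0.231] pointing down, gripper open.
Joint ranges: [-3.01, 3.01], [-1.01, 2.22], [0.06, 2.58], [-1.02, 4.17], [0.09, 2.62], [-3.14, 3.14]. Speed limits (rad/s): [2.57, 2.57, 3.14, 3.14, 3.14, 3.14].

INTERFACE

Orientations are given as a unit quaternion [w, x, y, z].
In Python, from plant import manip gives the robot as it stands.
- The arm moves only by the tool move_arm, never from a script. Its argument "increments" is one flat list of numbers, 5 for each row, row after row: the shift along the tool's x, y, z in mm, then the turn about the tool's z in rad, then the opening, from 0 (shut) to 1 (fully open). In form: [tx, ty, tz, spin, jaw, tx, ty, tz, spin, jaw, ...]. A call has 1 to 8 rows; each row shifts and turns the commanded pose from where the row before left it, along the tool's axes as they then stand; what a row does not reach is not made up. A row lasts 1/12 s, in which the tool goes at most 41.7 mm and 7.16 degrees, less where a joint would pass 70% of its speed; a pose out of reach is approached as far as the arm can. A call with a gripper value outside its range is refused whole. The fingers move at their own pace and stop on an object; the grip force is fixed at half the most. Time passes only in rows, so rows that do not move let the fingers close. It gives the time, the measured TCP pose, the force, the opening and the grip force at its end, in the units of the state.
- manip.state(): the state, without advancing time (a new reading comes with each control period).
- manip.grab_frame(name): name is "scene" or "side" or "wrist"; returns a dict with "image" (480x640x3 uint8, blue, green, red), "fov_y" (degrees; the focal length in pixels is half the picture's height over the tangent of half this angle, whatever the lens; pixels are square), "cx", "cy" (the principal point, pixels), "k1" (the pictures are not rectified: a ray, as slopes to the right and down, at radius r is drawn at 1 + k1 r^2 times it, then the intrinsics apply), "eye" and "rotation" of the camera in the world; the wrist camera has in their place "T_tool_cam" (4x4, takes a point from camera to tool coordinates, whose origin is the TCP and whose axes are the flange's). Camera axes: x right, y down, z forward; pixel columns grow to the right and rows downward; lengths in m; the calibration is good to about 2 mm. A picture is of the moment at which its call begins: read the wrist's pose just before it. There is no depth.
- manip.job_done(): hands the job in; it is judged then, once.
The state is a dict: "time": time; "joint_pos": joint angles; "joint_vel": joint speeds; "joint_efforts": joint torques, N m; "tool_pos": TCP position; "tool_rot": TCP orientation; "contact_force": force on the tool from outside, world axes, zero at the start; "ft_torque": the same for the moment, N m; "gripper_width": opening from 0.0 (shut) to 1.0 (fully open); "grasp_force": force on a finger pad.
Only numpy, scipy, OpenCV 4.12 (cv2) and the standard library are available. Lean on these libraries where they do the work, as an engineer would, in place of code of your own. Each camera call takes 0.05 s, during which the arm holds its last target. There are 200 camera calls.

## Working session

There is one attempt and no reset: what is moved stays moved. The work goes in short steps, Python scripts to look and compute and a tool call to move; the robot and the scene stay as the last step left them, time stands still between calls to the robot, and variables do not carry over. Pictures are saved under pics/ and viewed, at most 10 in all, crops included, and the job is handed in when it is done.

Besides the shell and the picture viewer there is one more tool, called after "Emit:" as a command line: name --argument value ..., lists and objects as JSON in quotes. move_arm: Moves the arm, as the interface text tells. Its arguments: {"type":"object","properties":{"increments":{"type":"array"}},"required":["increments"]}

```bash
mkdir -p pics; ls
cat > h.py <<'E'
import numpy as np, cv2
from plant import manip
from scipy.spatial.transform import Rotation as R
def q2m(q): return R.from_quat([q[1],q[2],q[3],q[0]]).as_matrix()
def grab(n):
    s=manip.state(); f=manip.grab_frame(n)
    if n=="wrist":
        T=np.eye(4);T[:3,:3]=q2m(s["tool_rot"]);T[:3,3]=s["tool_pos"]
        T=T@np.array(f["T_tool_cam"]); f["eye"]=T[:3,3]; f["rotation"]=T[:3,:3]
    return f
def K(f):
    h,w=f["image"].shape[:2]; F=h/2/np.tan(np.radians(f["fov_y"])/2)
    return np.array([[F,0,f["cx"]],[0,F,f["cy"]],[0,0,1.]]), np.array([f["k1"],0,0,0,0.])
def rays(f,px):
    k,d=K(f); u=cv2.undistortPoints(np.array(px,float).reshape(-1,1,2),k,d).reshape(-1,2)
    return np.c_[u,np.ones(len(u))]@np.array(f["rotation"]).T
def onz(f,px,z):
    r=rays(f,px); e=np.array(f["eye"]); return e+r*((z-e[2])/r[:,2])[:,None]
def proj(f,P):
    k,d=K(f); Rm=np.array(f["rotation"]).T
    return cv2.projectPoints(np.array(P,float).reshape(-1,3),cv2.Rodrigues(Rm)[0],-Rm@np.array(f["eye"]),k,d)[0].reshape(-1,2)
def tri(fs,ps):
    A=0;b=0
    for f,p in zip(fs,ps):
        r=rays(f,[p])[0]; r/=np.linalg.norm(r); M=np.eye(3)-np.outer(r,r); A=A+M; b=b+M@np.array(f["eye"])
    return np.linalg.solve(A,b)
E
python3 - <<'E'
from h import *
import pickle
for n in["scene","side","wrist"]:
    f=grab(n); cv2.imwrite(f"pics/{n}0.png",f["image"]); pickle.dump(f,open(n+"0.pkl","wb")); print(n,f["eye"],f["fov_y"],f["k1"],np.round(f["rotation"],2).tolist())
print(manip.state())
E
```

```text
pics
scene [-0.00994302  0.81249316  1.28784145] 42.57679886815568 -0.030686929663159623 [0.09, -0.26, 0.91, -0.32]
side [ 0.25035782 -0.92342157  0.89559942] 55.44480878370384 0.031325223946787537 [-0.41, 0.9, -0.11, 0.06]
wrist [0.62433021 0.06603157 0.37161696] 68.90319062309021 -0.028525755768575838 [[1.0, 0.0, -0.0], [0.0, -0.97, -0.26], [-0.0, 0.26, -0.97]]
{'time': 0.15, 'joint_pos': array([-1.18992270e-01,  5.32412637e-02,  1.61396607e+00,  1.09596015e-05,
        1.47599082e+00, -1.19023314e-01]), 'joint_vel': array([-4.24672467e-06, -1.26660852e-03, -4.28275297e-03,  1.91246042e-05,
       -1.80839459e-03,  1.13054991e-03]), 'joint_efforts': array([ 5.10442842e-04, -3.94241810e+01, -3.70721948e+01, -1.15854355e-04,
        4.61802789e-03,  5.00508997e-05]), 'tool_pos': array([6.24521938e-01, 6.54739864e-05, 2.30330562e-01]), 'tool_rot': array([-6.34379651e-04,  7.07095948e-01,  7.07117159e-01, -4.91933982e-04]), 'contact_force': array([ 1.36849789,  0.17707925, -0.26026917]), 'ft_torque': array([-0.0062496 , -0.03653542,  0.04280877]), 'grasp_force': 0.0, 'gripper_width': 1.0019723679629924}
```

View pics/scene0.png

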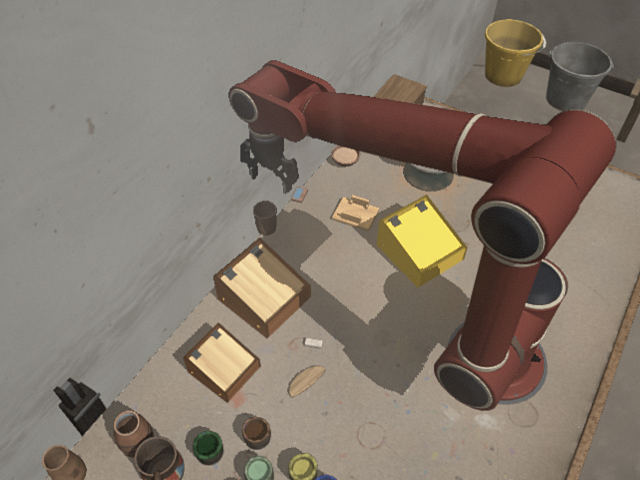

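View pics/side0.png

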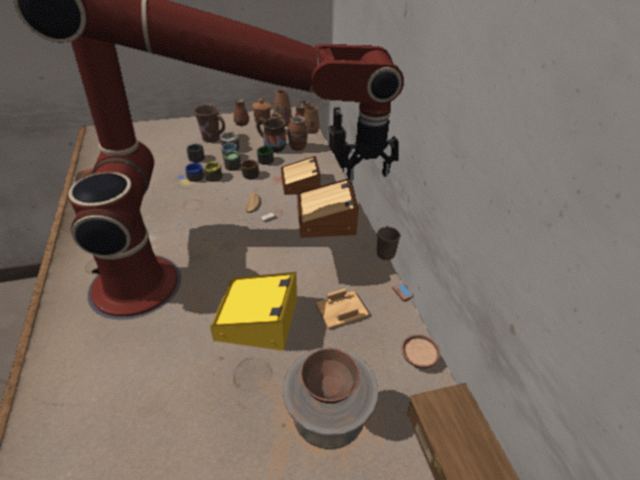

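Possible cases are: yellow at scene (421,240), which is excluded; small wooden at (223,362); and larger wooden at (262,287), which I choose. The stand is at scene (355,210). The other tile, with a blue patch, is at (299,194). Next is a close crop to check the choice.

Run:
```python
from h import *
a=cv2.imread("pics/scene0.png");b=cv2.imread("pics/side0.png")
def c(i,x,y,w,h): return cv2.resize(i[y:y+h,x:x+w],(400,300),interpolation=cv2.INTER_CUBIC)
o=np.vstack([np.hstack([c(a,202,230,120,90+30)if 0 else c(a,205,235,120,90+15)[:300],c(a,320,185,80,60)]),np.hstack([c(b,285,170,100,75),c(b,305,280,80,60)])])
o=np.vstack([np.hstack([c(a,200,235,140,105),c(a,320,185,80,60)]),np.hstack([c(b,285,170,100,75),c(b,305,280,80,60)])])
cv2.imwrite("pics/crop1.png",o)
```

```text
(no output)
```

View pics/crop1.png

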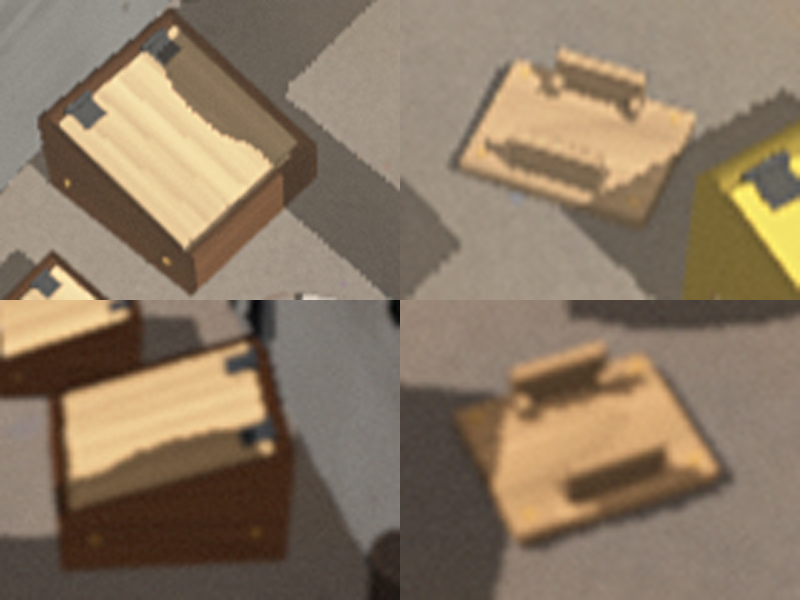

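The crop shows the larger wooden case with dark hinges toward the wall, and the front edge at scene corners (267,322) and (311,287). The stand is clear, with its cheeks visible.

Run:
```python
from h import *
import pickle
s=pickle.load(open("scene0.pkl","rb"));d=pickle.load(open("side0.pkl","rb"))
c=[(214,277),(260.2,239.2),(310.6,286.8),(266.5,321.8)]
P=np.array([onz(s,[p],z)[0] for p,z in zip(c,[.101,.101,.05,.05])]);print(P.round(3))
# side: front-L top(65,395 in crop ->) scale .25, offset 285,170
c2=[(285+260*.25,170+40*.25),(285+292*.25,170+(460-300)*.25),(285+62*.25,170+(510-300)*.25),(285+52*.25,170+(398-300)*.25)]
print(np.array([onz(d,[p],z)[0] for p,z in zip(c2,[.101,.101,.05,.05])]).round(3))
# stand base corners z=.012
c3=[(320+515*.2-80,185+60*.2),(320+(695-400)*.2,185+118*.2),(320+(640-400)*.2,185+222*.2),(320+(455-400)*.2,185+165*.2)]
c3[0]=(320+115*.2,185+60*.2)
print(onz(s,c3,.012).round(3))
c4=[(305+(645-400)*.2,280+55*.2),(305+(725-400)*.2,280+175*.2),(305+(520-400)*.2,280+245*.2),(305+(458-400)*.2,280+110*.2)]
print(onz(d,c4,.012).round(3))
```

```text
Traceback (most recent call last):
  File "h.py", line 18, in onz
    r=rays(f,px); e=np.array(f["eye"]); return e+r*((z-e[2])/r[:,2])[:,None]
  File "h.py", line 16, in rays
    return np.c_[u,np.ones(len(u))]@np.array(f["rotation"]).T
           ~~~~~~~~~~~~~~~~~~~~~~~~^~~~~~~~~~~~~~~~~~~~~~~~~~
ValueError: matmul: Input operand 1 has a mismatch in its core dimension 0, with gufunc signature (n?,k),(k,m?)->(n?,m?) (size 4 is different from 3)
```

```bash
sed -i 's/^def K(f):/def RM(f):\n    r=np.array(f["rotation"]); return q2m(r) if r.size==4 else r\ndef K(f):/; s/np.array(f\["rotation"\])\.T/RM(f).T/g' h.py
python3 - <<'E'
from h import *
import pickle
s=pickle.load(open("scene0.pkl","rb"));d=pickle.load(open("side0.pkl","rb"))
c=[(214,277),(260.2,239.2),(310.6,286.8),(266.5,321.8)]
P=np.array([onz(s,[p],z)[0] for p,z in zip(c,[.101,.101,.05,.05])]);print(P.round(3))
c2=[(285+260*.25,170+40*.25),(285+292*.25,170+(460-300)*.25),(285+62*.25,170+(510-300)*.25),(285+52*.25,170+(398-300)*.25)]
print(np.array([onz(d,[p],z)[0] for p,z in zip(c2,[.101,.101,.05,.05])]).round(3))
c3=[(320+115*.2,185+60*.2),(320+(695-400)*.2,185+118*.2),(320+(640-400)*.2,185+222*.2),(320+(455-400)*.2,185+165*.2)]
print(onz(s,c3,.012).round(3))
c4=[(305+(645-400)*.2,280+55*.2),(305+(725-400)*.2,280+175*.2),(305+(520-400)*.2,280+245*.2),(305+(458-400)*.2,280+110*.2)]
print(onz(d,c4,.012).round(3))
E
```

```text
[[0.651 0.212 0.101]
 [0.625 0.059 0.101]
 [0.46  0.085 0.05 ]
 [0.495 0.225 0.05 ]]
[[0.649 0.2   0.101]
 [0.626 0.049 0.101]
 [0.467 0.093 0.05 ]
 [0.49  0.231 0.05 ]]
[[ 0.562 -0.248  0.012]
 [ 0.454 -0.263  0.012]
 [ 0.443 -0.18   0.012]
 [ 0.55  -0.162  0.012]]
[[ 0.551 -0.169  0.012]
 [ 0.565 -0.254  0.012]
 [ 0.455 -0.271  0.012]
 [ 0.447 -0.182  0.012]]
```

Emit:
move_arm --increments '[30,-21,-5,0,0,30,-21,-5,0,0,30,-21,-5,0,0,30,-21,-5,0,0,30,-21,-5,0,0,0,0,0,-0.116,0,0,0,0,-0.116,0,0,0,0,-0.116,0]'

```text
time: 0.82
tool_pos: [0.5193, 0.1508, 0.2562]
tool_rot: [0.0, 0.571, 0.821, -0.0]
contact_force: [0.4, -0.0, -1.3]
gripper_width: 0.002
grasp_force: 0.0
```

Emit:
move_arm --increments '[0,0,0,-0.116,0,0,0,0,-0.116,0,0,0,0,-0.116,0,0,0,0,-0.116,0,0,0,0,-0.116,0,0,0,0,-0.116,0,0,0,0,-0.116,0,0,0,0,-0.116,0]'

```text
time: 1.48
tool_pos: [0.5197, 0.15, 0.2558]
tool_rot: [-0.0, 0.144, 0.99, -0.0]
contact_force: [-0.2, -0.2, -0.8]
gripper_width: 0.001
grasp_force: 0.0
```

Emit:
move_arm --increments '[0,0,0,-0.116,0,0,0,0,0,0,0,0,0,0,0]'

```text
time: 1.73
tool_pos: [0.5198, 0.15, 0.256]
tool_rot: [-0.0, 0.091, 0.996, -0.0]
contact_force: [-0.4, -0.3, 0.4]
gripper_width: -0.001
grasp_force: 0.0
```

Run:
```python
from h import *
import pickle
f=grab("wrist"); cv2.imwrite("pics/w1.png",f["image"]); pickle.dump(f,open("w1.pkl","wb")); s=manip.state(); print(s["tool_pos"],s["tool_rot"],s["contact_force"],s["gripper_width"],f["eye"])
```

```text
[0.51983427 0.15000413 0.2560428 ] [-2.27888683e-04  9.06214868e-02  9.95885381e-01 -3.75435144e-05] [-0.12280114  0.05153494  0.60881747] -0.00285917186107683 [0.45523275 0.16241001 0.39745448]
```

View pics/w1.png

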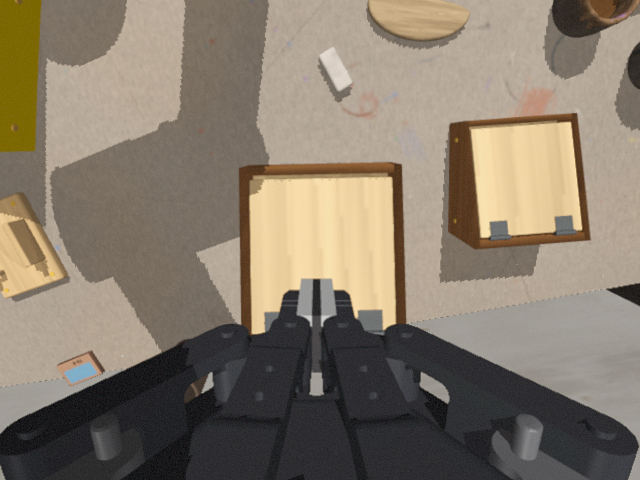

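The wrist view shows the flap (light wood) with its front edge running from about (249,177) to (393,177). The case's front top corners are at about (240,168) and (402,163). The small case is on the right and the stand on the left.

Run:
```python
from h import *
import pickle
f=pickle.load(open("w1.pkl","rb"))
P=onz(f,[(249,179),(393,177),(240,168),(402,163),(394,325),(250,325)],.053); print(P.round(4)); 
q=P[1]-P[0]; print(np.linalg.norm(q),np.degrees(np.arctan2(-q[0],q[1])),(P[0]+P[1])/2)
P=onz(f,[(240,168),(402,163)],.050); q=P[1]-P[0]; print(np.linalg.norm(q),np.degrees(np.arctan2(-q[0],q[1])),P.mean(0))
a,b=onz(f,[(248,325)],.09),onz(f,[(397,325)],.09); print(a,b,np.linalg.norm(a-b))
# case-yaw from side lines: extrapolate
```

```text
[[0.4745 0.092  0.053 ]
 [0.498  0.2305 0.053 ]
 [0.4626 0.0858 0.053 ]
 [0.4862 0.2408 0.053 ]
 [0.6572 0.2118 0.053 ]
 [0.6288 0.0567 0.053 ]]
0.14053222901776266 -9.5968371659786 [0.48624021 0.16124362 0.053     ]
0.15818679531867466 -8.648210629672933 [0.4745793  0.16329272 0.05      ]
[[0.60982915 0.06613638 0.09      ]] [[0.6360805  0.20934466 0.09      ]] 0.14559444702825425
```

Emit:
move_arm --increments '[5,1,36,0,0,5,1,36,0,0,5,1,36,0,0,5,1,36,0,0,5,1,27,0,0,1,0,10,0,0,0,0,0,0,0,0,0,0,0,0]'

```text
time: 2.45
tool_pos: [0.496, 0.1596, 0.0761]
tool_rot: [0.0, 0.09, 0.996, 0.0]
contact_force: [1.1, -0.3, -0.1]
gripper_width: -0.001
grasp_force: 0.0
```

Emit:
move_arm --increments '[-1.2,0,4,0,0,-1.2,0,4,0,0,-0.6,0,2,0,0,0,0,0,0,0]'

```text
time: 2.78
tool_pos: [0.4989, 0.159, 0.0659]
tool_rot: [0.001, 0.089, 0.996, 0.0]
contact_force: [0.6, 0.7, -0.4]
gripper_width: 0.001
grasp_force: 0.0
```

Emit:
move_arm --increments '[-0.6,0,2,0,0,-0.6,0,2,0,0,0,0,0,0,0]'

```text
time: 3.03
tool_pos: [0.4993, 0.1587, 0.061]
tool_rot: [-0.0, 0.089, 0.996, -0.0]
contact_force: [-0.8, -0.4, -0.1]
gripper_width: -0.0
grasp_force: 0.0
```

Emit:
move_arm --increments '[-0.6,0,2,0,0,-0.3,0,1,0,0,0,0,0,0,0]'

```text
time: 3.28
tool_pos: [0.5005, 0.1587, 0.0583]
tool_rot: [0.0, 0.089, 0.996, 0.0]
contact_force: [-0.3, -0.3, 1.7]
gripper_width: 0.001
grasp_force: 0.8
```

Emit:
move_arm --increments '[-0.3,0,1,0,0,0,0,0,0,0]'

```text
time: 3.45
tool_pos: [0.5007, 0.1586, 0.0576]
tool_rot: [0.0, 0.089, 0.996, 0.0]
contact_force: [-0.9, -0.6, 3.4]
gripper_width: -0.004
grasp_force: 1.7
```

Emit:
move_arm --increments '[-0.3,0,1,0,0,0,0,0,0,0]'

```text
time: 3.62
tool_pos: [0.5009, 0.1586, 0.057]
tool_rot: [-0.0, 0.089, 0.996, -0.0]
contact_force: [-3.4, -0.9, 5.6]
gripper_width: -0.003
grasp_force: 3.6
```

Emit:
move_arm --increments '[-0.5,0,1.5,0,0,0,0,0,0,0]'

```text
time: 3.78
tool_pos: [0.5014, 0.1585, 0.0557]
tool_rot: [-0.0, 0.089, 0.996, -0.0]
contact_force: [-3.4, -0.0, 6.9]
gripper_width: -0.002
grasp_force: 4.1
```

Emit:
move_arm --increments '[-0.5,0,1.5,0,0,0,0,0,0,0]'

```text
time: 3.95
tool_pos: [0.5019, 0.1585, 0.0542]
tool_rot: [-0.0, 0.089, 0.996, -0.0]
contact_force: [-3.6, 0.4, 7.7]
gripper_width: 0.005
grasp_force: 4.3
```

Emit:
move_arm --increments '[-0.3,0,1,0,0,0,0,0,0,0]'

```text
time: 4.12
tool_pos: [0.5022, 0.1584, 0.0532]
tool_rot: [-0.0, 0.089, 0.996, -0.0]
contact_force: [-4.2, -1.2, 7.7]
gripper_width: 0.001
grasp_force: 4.2
```

Emit:
move_arm --increments '[-0.3,0,1,0,0,0,0,0,0,0]'

```text
time: 4.28
tool_pos: [0.5025, 0.1583, 0.0523]
tool_rot: [-0.0, 0.089, 0.996, -0.0]
contact_force: [-3.9, -0.6, 7.8]
gripper_width: -0.0
grasp_force: 4.5
```

Emit:
move_arm --increments '[-0.3,0,1,0,0,0,0,0,0,0]'

```text
time: 4.45
tool_pos: [0.5028, 0.1583, 0.0516]
tool_rot: [-0.0, 0.089, 0.996, -0.0]
contact_force: [-5.9, -0.7, 10.8]
gripper_width: -0.001
grasp_force: 5.6
```

Emit:
move_arm --increments '[-0.15,0,0.6,0,0,0,0,0,0,0]'

```text
time: 4.62
tool_pos: [0.5029, 0.1583, 0.0515]
tool_rot: [-0.001, 0.089, 0.996, -0.0]
contact_force: [-8.3, -0.5, 13.3]
gripper_width: 0.002
grasp_force: 7.6
```

Emit:
move_arm --increments '[-0.15,0,0.6,0,0,0,0,0,0,0]'

```text
time: 4.78
tool_pos: [0.5029, 0.1583, 0.0514]
tool_rot: [-0.001, 0.089, 0.996, -0.0]
contact_force: [-9.5, -1.3, 16.8]
gripper_width: 0.002
grasp_force: 9.6
```

Emit:
move_arm --increments '[5,0,-15,0,0,20,0,-20,0,0,25,0,-10,0,0,25,0,-5,0,0,0,0,-30,0,0,0,0,-35,0,0,0,0,-35,0,0,0,0,-35,0,1]'

```text
time: 5.45
tool_pos: [0.4285, 0.1714, 0.235]
tool_rot: [-0.0, 0.089, 0.996, -0.0]
contact_force: [-0.1, -0.4, -0.1]
gripper_width: 0.128
grasp_force: 0.0
```

Emit:
move_arm --increments '[0,0,-35,0,1,0,0,-35,0,1,0,0,0,0,1,0,0,0,0,1,0,0,0,0,1,0,0,0,0,1,0,0,0,0,1,0,0,0,0,1]'

```text
time: 6.12
tool_pos: [0.4287, 0.1713, 0.3023]
tool_rot: [-0.001, 0.089, 0.996, -0.0]
contact_force: [0.2, 0.6, -0.1]
gripper_width: 0.998
grasp_force: 0.0
```

Emit:
move_arm --increments '[0,0,0,0,1,0,0,0,0,1,0,0,0,0,1,0,0,0,0,1,0,0,0,0,1,0,0,0,0,1,0,0,0,0,1,0,0,0,0,1]'

```text
time: 6.78
tool_pos: [0.4293, 0.1715, 0.3042]
tool_rot: [0.0, 0.089, 0.996, 0.0]
contact_force: [0.5, -0.5, 0.1]
gripper_width: 0.997
grasp_force: 0.0
```

Run:
```python
from h import *
import pickle
f=grab("wrist"); g=grab("side"); h=grab("scene")
pickle.dump((f,g,h),open("w2.pkl","wb")); s=manip.state(); print(s["time"],s["tool_pos"],s["contact_force"],f["eye"])
cv2.imwrite("pics/w2.png",np.hstack([cv2.resize(f["image"],(480,360)),cv2.resize(h["image"][200:360,180:320],(315,360))]))
```

```text
6.9333 [0.42926291 0.17147707 0.30412449] [-0.00528298 -0.02485435  0.38806543] [0.36456441 0.18372615 0.44560697]
```

View pics/w2.png

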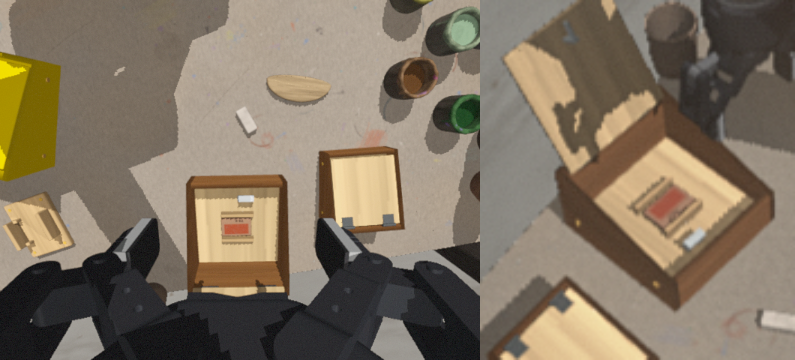

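The flap is open, leaning back. The red-glazed tile lies between the rails at wrist full-resolution pixel about (316,303). A small white object sits in the case near (328,265), clear of the tile's ends.

Run:
```python
from h import *
import pickle
f,g,h=pickle.load(open("w2.pkl","rb"))
im=f["image"]; hs=cv2.cvtColor(im,cv2.COLOR_BGR2HSV)
roi=hs[285:325,285:350]
cv2.imwrite("pics/c2.png",cv2.resize(im[250:340,260:380],(800,600),interpolation=cv2.INTER_CUBIC))
m=((hs[...,0]<10)|(hs[...,0]>172))&(hs[...,1]>110); m=m.astype(np.uint8); z=np.zeros_like(m); z[280:325,285:350]=m[280:325,285:350]
c=max(cv2.findContours(z,0,2)[0],key=cv2.contourArea); r=cv2.minAreaRect(c); b=cv2.boxPoints(r); print(r,b)
P=onz(f,b,.028); print(P.round(4),P.mean(0),[np.linalg.norm(P[i]-P[i-1]) for i in range(4)])
```

```text
((314.93634033203125, 304.7801818847656), (13.472244262695312, 32.089111328125), 87.87889862060547) [[298.65344 298.64252]
 [330.72058 297.45483]
 [331.21924 310.91785]
 [299.1521  312.10553]]
[[0.5498 0.1271 0.028 ]
 [0.5555 0.1683 0.028 ]
 [0.5745 0.1657 0.028 ]
 [0.5687 0.1241 0.028 ]] [0.56211248 0.14628355 0.028     ] [np.float64(0.019198170943133384), np.float64(0.04159240946699462), np.float64(0.019173757448993023), np.float64(0.0420662221033805)]
```

View pics/c2.png

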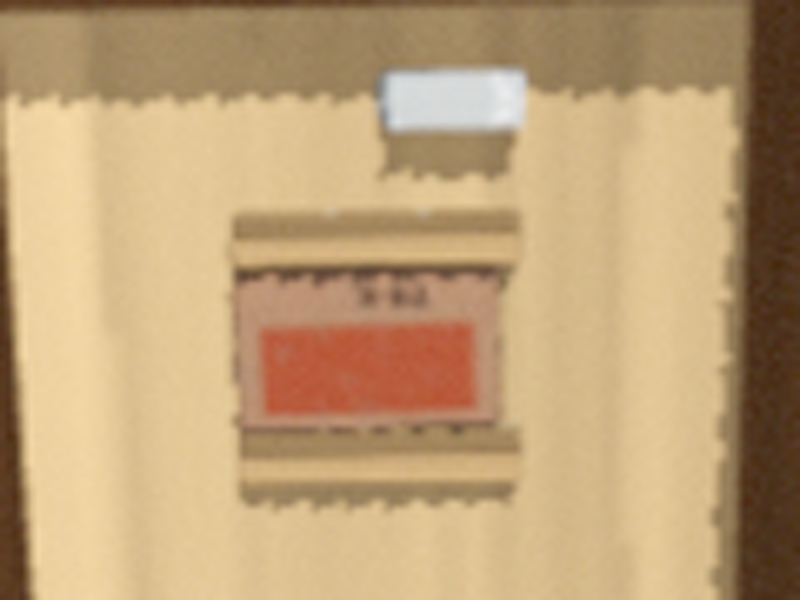

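Run:
```python
from h import *
import pickle
f,g,h=pickle.load(open("w2.pkl","rb"))
t=lambda x,y:(260+(x+.5)*.15-.5,250+(y+.5)*.15-.5)
P=onz(f,[t(236,275),t(499,275),t(498,427),t(243,429)],.028);print(P.round(4),P.mean(0)); q=P[1]-P[0]+P[2]-P[3]; print(np.linalg.norm(q)/2,np.degrees(np.arctan2(-q[0],q[1])))
P=onz(f,[t(234,250),t(518,250),t(521,467),t(241,470)],.036);print(P.round(4),P.mean(0))
s=manip.state(); print(s["tool_pos"],s["tool_rot"])
```

```text
[[0.5382 0.1245 0.028 ]
 [0.5472 0.1745 0.028 ]
 [0.5791 0.169  0.028 ]
 [0.5706 0.1195 0.028 ]] [0.55874778 0.14688818 0.028     ]
0.05052658265374468 -9.961849926160713
[[0.5298 0.1262 0.036 ]
 [0.5393 0.1791 0.036 ]
 [0.5842 0.1723 0.036 ]
 [0.5752 0.1187 0.036 ]] [0.55710626 0.14906966 0.036     ]
[0.42926291 0.17147707 0.30412449] [1.77000974e-05 8.92904924e-02 9.96005626e-01 1.00230653e-05]
```

Emit:
move_arm --increments '[-33,0,0,0,1,-33,0,0,0,1,-33,0,0,0,1,-32.5,-1,20,0,1,0,0,35,0,1,0,0,35,0,1,0,0,35,0,1,0,0,35,0,1]'

```text
time: 7.6
tool_pos: [0.5586, 0.147, 0.1425]
tool_rot: [0.0, 0.089, 0.996, 0.0]
contact_force: [-0.3, 0.5, -0.2]
gripper_width: 0.999
grasp_force: 0.0
```

Emit:
move_arm --increments '[0,0,35,0,1,0,0,35,0,1,0,0,35,0,1,0,0,10,0,1,0,0,0,0,1,0,0,0,0,1]'

```text
time: 8.1
tool_pos: [0.559, 0.1472, 0.0299]
tool_rot: [0.0, 0.089, 0.996, 0.0]
contact_force: [-0.3, 0.4, 0.5]
gripper_width: 0.999
grasp_force: 0.0
```

Run:
```python
from h import *
s=manip.state(); print(s["time"],s["tool_pos"],s["contact_force"])
f=grab("side"); p=f["image"]; f2=grab("wrist")
cv2.imwrite("pics/p3.png",np.hstack([cv2.resize(f2["image"],(400,300)),cv2.resize(p[150:270,260:420],(400,300))]))
```

```text
8.1 [0.55901128 0.14717581 0.02986539] [-0.34502244  0.37127766  0.5057029 ]
```

View pics/p3.png

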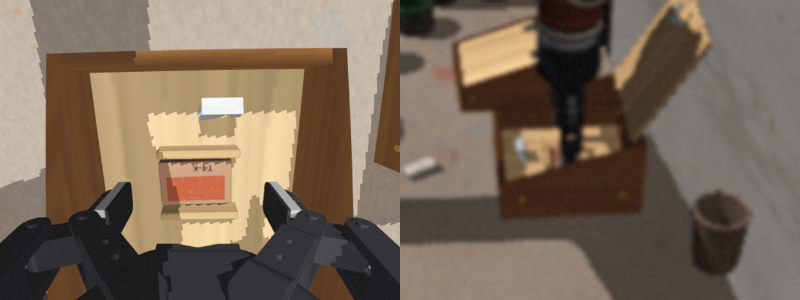

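The fingers straddle the tile's ends and look centred, and nothing is touching. I'll lower and close now.

Emit:
move_arm --increments '[0,0,6,0,1,0,0,5,0,1,0,0,0,0,0,0,0,0,0,0,0,0,0,0,0,0,0,0,0,0,0,0,0,0,0,0,0,0,0,0]'

```text
time: 8.87
tool_pos: [0.5591, 0.1472, 0.0187]
tool_rot: [0.001, 0.089, 0.996, 0.0]
contact_force: [0.2, 0.4, 2.9]
gripper_width: 0.587
grasp_force: 62.4
```

Emit:
move_arm --increments '[0,0,0,0,0,0,0,0,0,0,0,0,0,0,0]'

```text
time: 9.12
tool_pos: [0.5591, 0.1472, 0.0188]
tool_rot: [0.001, 0.089, 0.996, 0.0]
contact_force: [0.1, -0.0, 5.6]
gripper_width: 0.586
grasp_force: 62.6
```

Emit:
move_arm --increments '[0,0,-10,0,0,0,0,-20,0,0,0,0,-30,0,0,0,0,-30,0,0,0,0,-30,0,0,0,0,-30,0,0,0,0,-20,0,0,0,0,0,0,0]'

```text
time: 9.78
tool_pos: [0.561, 0.1475, 0.1941]
tool_rot: [0.004, 0.089, 0.996, 0.001]
contact_force: [0.1, 0.7, 0.0]
gripper_width: 0.585
grasp_force: 62.2
```

Emit:
move_arm --increments '[13,-29,0,0,0,13,-29,0,0,0,13,-29,0,0,0,13,-29,0,0,0,13,-29,0,0,0,13,-29,0,0,0,15,-33,0,0,0,0,0,0,0,0]'

```text
time: 10.45
tool_pos: [0.4267, -0.0432, 0.186]
tool_rot: [-0.002, 0.092, 0.996, -0.001]
contact_force: [0.3, -0.0, -0.7]
gripper_width: 0.586
grasp_force: 62.4
```

Run:
```python
from h import *
import pickle
s=manip.state(); print(s["time"],s["tool_pos"],s["contact_force"],s["gripper_width"],s["joint_pos"].round(2))
f=grab("wrist"); g=grab("side"); pickle.dump((f,g),open("w4.pkl","wb"))
cv2.imwrite("pics/p4.png",np.hstack([cv2.resize(f["image"],(480,360)),cv2.resize(g["image"][130:350,200:395],(319,360))]))
```

```text
10.45 [ 0.4267026  -0.04323253  0.18598612] [ 0.25100261 -0.03454478 -0.74122894] 0.5858997487340327 [-0.27 -0.42  2.1  -0.    1.46 -1.66]
```

View pics/p4.png

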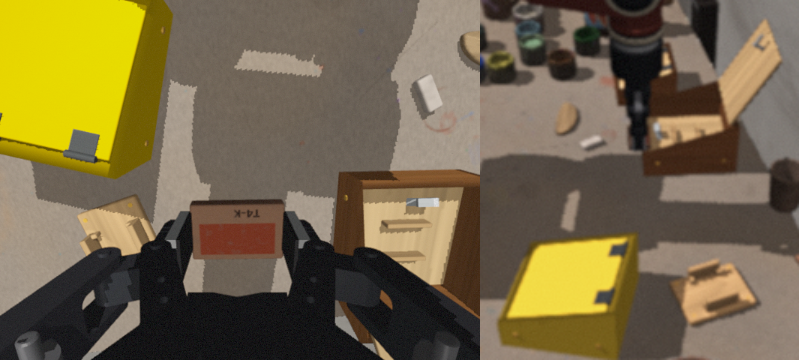

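The tile is held level across its ends, face up at about (237,228) in the left picture. The case is open behind it and the table below is clear.

Emit:
move_arm --increments '[0,0,35,0,0,0,0,35,0,0,0,0,35,0,0,0,0,35,0,0,0,0,25,0,0,0,0,10,0,0,0,0,0,0,0,0,0,0,0,0]'

```text
time: 11.22
tool_pos: [0.4305, -0.0395, 0.0133]
tool_rot: [-0.0, 0.089, 0.996, 0.0]
contact_force: [-0.6, -0.5, 0.8]
gripper_width: 0.584
grasp_force: 62.4
```

Emit:
move_arm --increments '[0,0,5,0,0,0,0,2,0,0,0,0,0,0,0]'

```text
time: 11.47
tool_pos: [0.4311, -0.0402, 0.0071]
tool_rot: [0.001, 0.089, 0.996, -0.0]
contact_force: [0.1, 0.3, -1.6]
gripper_width: 0.586
grasp_force: 62.4
```

Emit:
move_arm --increments '[0,0,4,0,0,0,0,2,0,0,0,0,0,0,0]'

```text
time: 11.72
tool_pos: [0.4299, -0.0401, -0.0001]
tool_rot: [-0.0, 0.089, 0.996, 0.0]
contact_force: [0.8, 0.4, 0.0]
gripper_width: 0.586
grasp_force: 62.4
```

Emit:
move_arm --increments '[0,0,1,0,0,0,0,0,0,0]'

```text
time: 11.88
tool_pos: [0.43, -0.0401, -0.001]
tool_rot: [-0.0, 0.089, 0.996, 0.0]
contact_force: [-0.6, -0.1, 0.0]
gripper_width: 0.586
grasp_force: 62.4
```

Emit:
move_arm --increments '[0,0,0.6,0,0,0,0,0,0,0]'

```text
time: 12.05
tool_pos: [0.4302, -0.0401, -0.0013]
tool_rot: [-0.0, 0.089, 0.996, -0.0]
contact_force: [-0.4, -0.4, 1.9]
gripper_width: 0.584
grasp_force: 62.6
```

Emit:
move_arm --increments '[0,0,0.6,0,0,0,0,0,0,0]'

```text
time: 12.22
tool_pos: [0.4303, -0.0401, -0.0013]
tool_rot: [-0.0, 0.089, 0.996, -0.0]
contact_force: [-4.4, 1.0, 6.8]
gripper_width: 0.585
grasp_force: 63.2
```

Emit:
move_arm --increments '[0,0,0,0,1,0,0,0,0,1,0,0,0,0,1,0,0,0,0,1,0,0,0,0,1,0,0,-20,0,1,0,0,-30,0,1,0,0,-30,0,1]'

```text
time: 12.88
tool_pos: [0.4288, -0.0397, 0.0776]
tool_rot: [-0.002, 0.089, 0.996, 0.0]
contact_force: [1.2, 0.3, 0.6]
gripper_width: 0.999
grasp_force: 0.0
```

Emit:
move_arm --increments '[0,0,-25,0.12,1,0,0,0,0.12,1,0,0,0,0.12,1,0,0,0,0.12,1,0,0,0,0.12,1,0,0,0,0.12,1,0,0,0,0.12,1,0,0,0,0.12,1]'

```text
time: 13.55
tool_pos: [0.43, -0.04, 0.1027]
tool_rot: [-0.0, 0.542, 0.841, -0.0]
contact_force: [-0.1, 0.3, -0.7]
gripper_width: 1.001
grasp_force: 0.0
```

Emit:
move_arm --increments '[0,0,0,0.12,1,0,0,0,0.12,1,0,0,0,0.12,1,0,0,0,0.12,1,0,0,0,0.13,1,0,0,0,0,1,0,0,0,0,1]'

```text
time: 14.13
tool_pos: [0.4301, -0.04, 0.1028]
tool_rot: [-0.0, 0.765, 0.645, -0.0]
contact_force: [-0.6, 0.1, 0.7]
gripper_width: 1.002
grasp_force: 0.0
```

Run:
```python
from h import *
import pickle
s=manip.state(); print(s["time"],s["tool_pos"],s["tool_rot"])
f=grab("wrist"); pickle.dump(f,open("w5.pkl","wb")); im=f["image"]
cv2.imwrite("pics/p5.png",im)
```

```text
14.1333 [ 0.43006993 -0.04002652  0.10278247] [-6.73903923e-05  7.64544412e-01  6.44571048e-01 -2.95402047e-05]
```

View pics/p5.png

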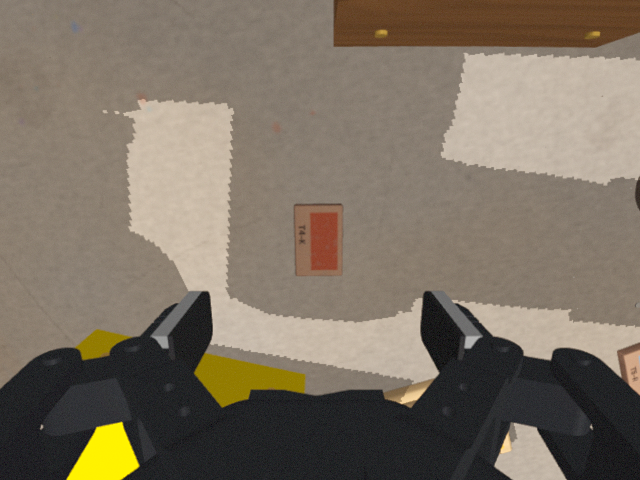

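The tile lies face up with corners from (295,205) to (342,276), between the open fingers and aligned with them.

Run:
```python
from h import *
import pickle
f=pickle.load(open("w5.pkl","rb"))
P=onz(f,[(295,205),(342.5,205),(342.5,276),(295,276)],.008); print(P.round(4),P.mean(0))
print(onz(f,[(305,375),(97,330)],.0),onz(f,[(305,375),(97,330)],.05))
s=manip.state(); M=q2m(s["tool_rot"]); print("delta tool mm",1e3*(M.T@(P.mean(0)-s["tool_pos"])), M[:,0])
q=P[2]-P[1]; print(np.degrees(np.arctan2(q[1],q[0])))
# yellow top corners in scene/side
sc=pickle.load(open("scene0.pkl","rb")); sd=pickle.load(open("side0.pkl","rb"))
print("Y scene",onz(sc,[(466,246),(424,197),(378,238)],.1).round(3), "side",onz(sd,[(297,273),(283,320)],.1).round(3))
```

```text
[[ 0.4199 -0.0116  0.008 ]
 [ 0.4518 -0.0171  0.008 ]
 [ 0.4441 -0.0681  0.008 ]
 [ 0.4104 -0.0623  0.008 ]] [ 0.43157675 -0.03976017  0.008     ]
[[ 4.01525735e-01 -1.50903076e-01 -2.77555756e-17]
 [ 2.46811546e-01 -8.38979252e-02  0.00000000e+00]] [[ 0.40955935 -0.11489234  0.05      ]
 [ 0.28651936 -0.06160497  0.05      ]]
delta tool mm [ 0.55155107  1.44853757 94.7994487 ] [ 1.69295958e-01  9.85565258e-01 -1.32367385e-05]
-98.59276086342065
Y scene [[ 0.18  -0.192  0.1  ]
 [ 0.341 -0.288  0.1  ]
 [ 0.377 -0.1    0.1  ]] side [[ 0.404 -0.155  0.1  ]
 [ 0.343 -0.289  0.1  ]]
```

Emit:
move_arm --increments '[0.5,1,30,0,1,0,0,35,0,1,0,0,25,0,1,0,0,8,0,1,0,0,2.5,0,1,0,0,0,0,1,0,0,0,0,0,0,0,0,0,0]'

```text
time: 14.85
tool_pos: [0.433, -0.0402, 0.0044]
tool_rot: [0.002, 0.765, 0.644, 0.001]
contact_force: [-0.1, -0.5, 0.6]
gripper_width: 0.749
grasp_force: 0.0
```

Emit:
move_arm --increments '[0,0,0,0,0,0,0,0,0,0,0,0,0,0,0,0,0,0,0,0,0,0,0,0,0,0,0,0,0,0,0,0,0,0,0]'

```text
time: 15.43
tool_pos: [0.4325, -0.0401, 0.0039]
tool_rot: [0.001, 0.766, 0.643, 0.001]
contact_force: [-1.3, 0.8, 7.2]
gripper_width: 0.369
grasp_force: 59.5
```

Emit:
move_arm --increments '[0,0,-10,0,0,0,0,-30,0,0,0,0,-35,0,0,0,0,-35,0,0,0,0,-35,0,0,0,0,-35,0,0,0,0,-35,0,0,-20,11,-15,0,0]'

```text
time: 16.1
tool_pos: [0.4397, -0.0599, 0.2386]
tool_rot: [0.003, 0.764, 0.645, 0.003]
contact_force: [2.0, -1.6, -0.5]
gripper_width: 0.367
grasp_force: 59.7
```

Emit:
move_arm --increments '[-30,16,0,0,0,-30,16,0,0,0,-30,16,0,0,0,-30,16,0,0,0,-30,16,0,0,0,-30,16,0,0,0,0,0,0,-0.1,0,0,0,0,-0.1,0]'

```text
time: 16.77
tool_pos: [0.5019, -0.2568, 0.2321]
tool_rot: [-0.001, 0.697, 0.717, -0.0]
contact_force: [1.3, 0.0, -0.3]
gripper_width: 0.366
grasp_force: 59.7
```

Emit:
move_arm --increments '[0,0,0,-0.11,0,0,0,0,0,0,0,0,0,0,0]'

```text
time: 17.02
tool_pos: [0.5019, -0.255, 0.2325]
tool_rot: [-0.0, 0.658, 0.753, -0.0]
contact_force: [-0.2, -0.4, -0.1]
gripper_width: 0.37
grasp_force: 59.7
```

Run:
```python
from h import *
import pickle
s=manip.state(); print(s["time"],s["tool_pos"],s["tool_rot"],s["gripper_width"])
f=grab("wrist"); pickle.dump(f,open("w6.pkl","wb")); im=f["image"]
cv2.imwrite("pics/p6.png",im)
```

```text
17.0167 [ 0.50193302 -0.25501023  0.23251975] [-1.70166393e-04  6.58080244e-01  7.52947782e-01 -1.25587541e-05] 0.37041764791741344
```

View pics/p6.png

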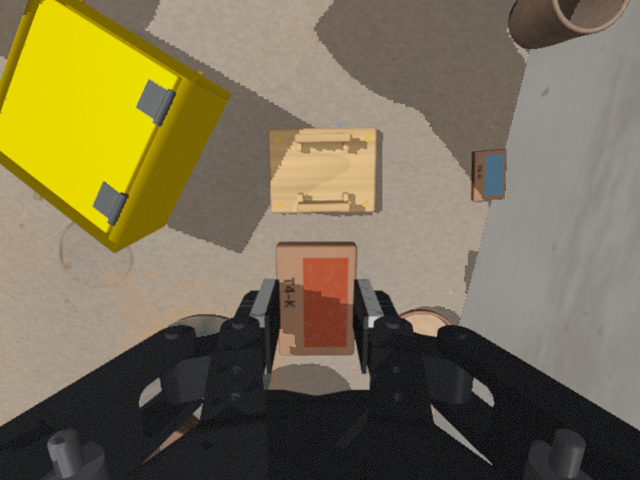

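The stand is fully visible, with base corners at about (270,130), (375,128), (377,212) and (273,214). The tile is held level with its top face from about (277,247) to (355,355).

Run:
```python
from h import *
import pickle
f=pickle.load(open("w6.pkl","rb")); im=f["image"]
hs=cv2.cvtColor(im,cv2.COLOR_BGR2HSV)
m=np.zeros(im.shape[:2],np.uint8); m[115:225,255:395]=((hs[...,0]>8)&(hs[...,0]<32)&(hs[...,1]>75))[115:225,255:395]*255
m=cv2.morphologyEx(m,cv2.MORPH_OPEN,np.ones((3,3)));c=max(cv2.findContours(m,0,2)[0],key=cv2.contourArea)
b=cv2.boxPoints(cv2.minAreaRect(c)); print(b.round(1).tolist())
s=manip.state(); M=q2m(s["tool_rot"])
P=onz(f,b,.012); print(P.round(4).tolist(),[round(np.linalg.norm(P[i]-P[i-1]),4) for i in range(4)])
print("base tool mm",(1e3*(M.T@(P.mean(0)-s["tool_pos"]))).round(1)); print(((P-s["tool_pos"])@M*1e3).round(1).tolist())
# cheeks tops z=.037 : outer pixel corners by eye
C=onz(f,[(300,134),(351,133),(352,205),(300,206)],.037); print("cheek tool",((C-s["tool_pos"])@M*1e3).round(1).tolist())
T=onz(f,[(277,247),(356,247),(354,355),(279,355)],s["tool_pos"][2]+.004); print("tile tool",((T-s["tool_pos"])@M*1e3).round(1).tolist())
cv2.imwrite("pics/c6.png",cv2.resize(im[115:365,240:400],(512,800),interpolation=cv2.INTER_CUBIC)[:,:])
cv2.imwrite("pics/c6.png",np.hstack([cv2.resize(im[120:225,260:388],(732,600),interpolation=cv2.INTER_CUBIC)]))
```

```text
[[268.0, 128.0], [376.0, 128.0], [376.0, 213.0], [268.0, 213.0]]
[[0.4433, -0.1797, 0.012], [0.5493, -0.1653, 0.012], [0.5644, -0.2496, 0.012], [0.4519, -0.2649, 0.012]] [np.float64(0.0856), np.float64(0.107), np.float64(0.0856), np.float64(0.1136)]
base tool mm [ 39.7   5.6 220.6]
[[82.4, -48.1, 220.6], [82.5, 58.9, 220.6], [-3.1, 62.6, 220.6], [-3.1, -51.0, 220.6]]
cheek tool [[75.9, -15.3, 195.6], [76.8, 31.9, 195.6], [9.5, 34.5, 195.6], [8.6, -16.1, 195.6]]
tile tool [[25.6, -16.4, -4.0], [25.6, 16.0, -4.0], [-24.8, 16.6, -4.0], [-24.8, -17.0, -4.0]]
```

View pics/c6.png

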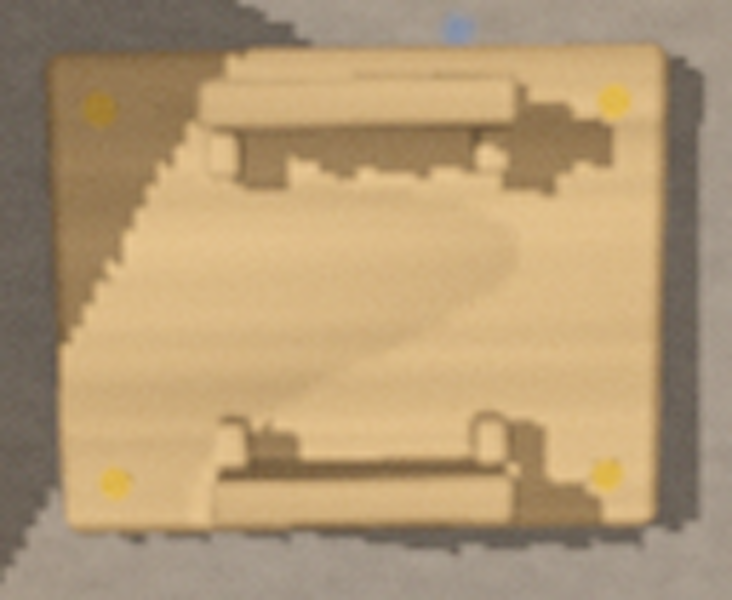

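Run:
```python
from h import *
import pickle
f=pickle.load(open("w6.pkl","rb")); s=manip.state(); M=q2m(s["tool_rot"])
k=128/732
def t(pts): return [(260+(x+.5)*k-.5,120+(y+.5)*k-.5) for x,y in pts]
def show(n,pts,z):
    P=(onz(f,t(pts),z)-s["tool_pos"])@M*1e3; print(n,P[:,:2].round(1).tolist(),P.mean(0).round(1), "yaw deg",np.degrees(np.arctan2(-(P[1]-P[0]+P[2]-P[3])[0],(P[1]-P[0]+P[2]-P[3])[1])).round(2), np.degrees(np.arctan2((P[0]-P[3]+P[1]-P[2])[1],(P[0]-P[3]+P[1]-P[2])[0])).round(2))
show("base",[(48,55),(665,47),(657,524),(66,529)],.012)
for z in(.037,.025): show("cheek inner",[(200,125),(518,122),(513,475),(213,478)],z)
show("cheek outer",[(200,80),(518,76),(513,521),(213,526)],.037)
show("dots",[(99,109),(614,101),(607,475),(116,484)],.012)
show("lips",[(223,135),(490,130),(490,420),(232,420)],.024)
```

```text
base [[81.3, -48.1], [82.6, 58.8], [-1.2, 60.9], [-2.1, -47.7]] [ 40.1   6.  220.6] yaw deg -0.61 -0.87
cheek inner [[69.3, -20.4], [69.7, 31.3], [11.9, 31.8], [11.3, -19.1]] [ 40.5   5.9 195.6] yaw deg -0.56 -0.92
cheek inner [[69.4, -21.2], [69.9, 32.4], [9.9, 33.0], [9.4, -19.8]] [ 39.6   6.1 207.6] yaw deg -0.56 -0.92
cheek outer [[76.3, -20.3], [76.9, 31.1], [3.9, 32.0], [3.1, -19.2]] [ 40.1   5.9 195.6] yaw deg -0.84 -0.79
dots [[72.2, -39.5], [73.6, 50.3], [7.9, 51.4], [6.2, -38.2]] [ 40.    6.  220.6] yaw deg -0.97 -1.02
lips [[67.7, -17.3], [68.6, 27.8], [19.5, 28.8], [19.5, -16.4]] [ 43.8   5.7 208.6] yaw deg -0.53 -1.17
```

Emit:
move_arm --increments '[20,3,0,-0.014,0,20,3,15,0,0,0,0,35,0,0,0,0,35,0,0,0,0,35,0,0,0,0,35,0,0,0,0,22,0,0,0,0,0,0,0]'

```text
time: 17.73
tool_pos: [0.4981, -0.212, 0.0494]
tool_rot: [-0.006, 0.652, 0.758, -0.001]
contact_force: [-1.3, 0.6, -1.6]
gripper_width: 0.369
grasp_force: 59.7
```

Run:
```python
from h import *
import pickle
s=manip.state(); M=q2m(s["tool_rot"]); print(s["time"],s["tool_pos"],s["contact_force"])
f=grab("wrist"); pickle.dump(f,open("w7.pkl","wb")); im=f["image"]; hs=cv2.cvtColor(im,cv2.COLOR_BGR2HSV)
g=pickle.load(open("w6.pkl","rb")); 
m=((hs[...,0]>8)&(hs[...,0]<32)&(hs[...,1]>75)&(hs[...,2]>60)).astype(np.uint8)
cv2.imwrite("pics/p7.png",im)
# predicted base corners/cheek in this frame
b=np.array([[-.0,0]]); P=lambda x,y,z:s["tool_pos"]*[1,1,0]+M@np.array([x,y,0])+[0,0,z]
pts=[P(.043,-.055,.012),P(.043,.055,.012),P(.029,-.026,.037),P(.029,.026,.037)]
q=proj(f,pts); print(q.round(1).tolist())
v=int(q[0,1])
for r in (v-4,v+4,v+8,v+14,v+20):
    xs=np.where(m[r])[0]; print(r,len(xs),xs[:1],xs[-1:])
for x in (int(q[0,0])+10,int(q[0,0])+30,int(q[1,0])-30,int(q[1,0])-10):
    ys=np.where(m[v-40:v+40,x])[0]+v-40; print(x,ys[:1],len(ys))
```

```text
17.7333 [ 0.49814391 -0.21195722  0.04935071] [-1.28124888  0.60789029 -1.60110985]
[[209.9, 192.1], [424.6, 192.2], [259.5, 229.8], [374.4, 229.8]]
188 127 [0] [126]
196 233 [0] [409]
200 329 [0] [428]
206 326 [0] [428]
212 323 [0] [428]
219 [] 0
239 [196] 36
394 [197] 35
414 [197] 35
```

Emit:
move_arm --increments '[0,0,0,0,0,0,0,0,0,0,0,0,0,0,0]'

```text
time: 18.03
tool_pos: [0.5042, -0.2158, 0.0583]
tool_rot: [0.002, 0.652, 0.758, 0.0]
contact_force: [-0.5, -0.6, -0.7]
gripper_width: 0.366
grasp_force: 59.7
```

Run:
```python
from h import *
import pickle
s=manip.state(); M=q2m(s["tool_rot"]); print(s["time"],s["tool_pos"],s["tool_rot"])
f=grab("wrist"); pickle.dump(f,open("w7.pkl","wb")); im=f["image"]; hs=cv2.cvtColor(im,cv2.COLOR_BGR2HSV)
m=((hs[...,0]>8)&(hs[...,0]<32)&(hs[...,1]>75)&(hs[...,2]>60)).astype(np.uint8)
T=lambda px,z:((onz(f,px,z)-s["tool_pos"])@M*1e3)[:,:2].round(1).tolist()
L=[];
for r in (205,215,225,235):
    # right run edge & left run edge of the stand outward from col 317
    row=m[r]; xs=np.where(row)[0]; runs=np.split(xs,np.where(np.diff(xs)>3)[0]+1); runs=[(a[0],a[-1]) for a in runs if len(a)>8]
    print(r,runs); L+= [(a,r) for a in (runs[-1][0],runs[-1][1])]
print("row edges tool",T(L,.012))
U=[]
for x in (215,225,240,395,410,420):
    ys=np.where(m[150:240,x])[0]+150
    if len(ys): U.append((x,ys[0]))
print(U,"top edge tool",T(U,.012))
# tile red/clay: row extents
c=((hs[...,0]<12)|(hs[...,0]>170))&(hs[...,1]>60)
for r in (260,290,320): 
    xs=np.where(c[r,260:380])[0]+260; print(r,xs[:1],xs[-1:])
ys=np.where(c[200:400,317])[0]+200; print("tile rows",ys[:1],ys[-1:])
```

```text
18.0333 [ 0.50417732 -0.215751    0.05828751] [2.41170612e-03 6.51868966e-01 7.58327685e-01 3.97068361e-04]
205 [(np.int64(0), np.int64(108)), (np.int64(215), np.int64(412))]
215 [(np.int64(0), np.int64(104)), (np.int64(216), np.int64(412))]
225 [(np.int64(0), np.int64(99)), (np.int64(216), np.int64(411)), (np.int64(609), np.int64(631))]
235 [(np.int64(0), np.int64(95)), (np.int64(217), np.int64(410)), (np.int64(575), np.int64(614))]
row edges tool [[34.6, -55.1], [34.6, 51.8], [29.1, -54.9], [29.1, 52.2], [23.5, 164.6], [23.6, 177.7], [17.7, 145.9], [17.7, 168.9]]
[(215, np.int64(188)), (225, np.int64(185)), (240, np.int64(185)), (395, np.int64(185)), (410, np.int64(187))] top edge tool [[43.8, -54.4], [45.4, -48.9], [45.4, -40.9], [45.4, 41.9], [44.3, 50.0]]
260 [302] [348]
290 [278] [347]
320 [283] [353]
tile rows [244] [347]
```

Emit:
move_arm --increments '[0,0,0,0,0,0,0,0,0,0,0,0,0,0,0,0,0,0,0,0,0,0,0,0,0,0,0,0,0,0,0,0,0,0,0,0,0,0,0,0]'

```text
time: 18.75
tool_pos: [0.5023, -0.2147, 0.0553]
tool_rot: [-0.0, 0.652, 0.758, -0.0]
contact_force: [0.1, -0.4, -0.8]
gripper_width: 0.368
grasp_force: 59.7
```

```bash
cat > meas.py <<'E'
from h import *
s=manip.state(); M=q2m(s["tool_rot"]); print(s["time"],s["tool_pos"],s["tool_rot"])
f=grab("wrist"); im=f["image"]; hs=cv2.cvtColor(im,cv2.COLOR_BGR2HSV)
m=((hs[...,0]>8)&(hs[...,0]<32)&(hs[...,1]>75)&(hs[...,2]>60)).astype(np.uint8)
T=lambda px,z:((onz(f,px,z)-s["tool_pos"])@M*1e3)[:,:2].round(1).tolist()
for r in (205,215,225,235):
    xs=np.where(m[r,160:460])[0]+160; runs=[a for a in np.split(xs,np.where(np.diff(xs)>3)[0]+1)]; a=max(runs,key=len)
    p=T([(a[0]-.5,r),(a[-1]+.5,r)],.012); print(r,p,"mid",(p[0][1]+p[1][1])/2)
U=[(x,150+np.where(m[150:240,x])[0][0]-.5) for x in (225,240,260,280,350,370,390,400)]
print("top edge",T(U,.012))
c=((hs[...,0]<12)|(hs[...,0]>170))&(hs[...,1]>60)
z=s["tool_pos"][2]+.004
for x in (300,317,335):
    ys=np.where(c[230:370,x])[0]+230; print("tile rows",ys[0],ys[-1],T([(x,ys[0]),(x,ys[-1])],z))
E
python3 meas.py
```

```text
18.75 [ 0.50234108 -0.21470351  0.05531733] [-9.02811757e-05  6.51763500e-01  7.58422265e-01 -2.68930184e-05]
205 [[35.1, -53.5], [35.1, 53.9]] mid 0.1999999999999993
215 [[29.6, -53.4], [29.7, 54.3]] mid 0.4499999999999993
225 [[24.1, -53.8], [24.2, 54.2]] mid 0.20000000000000284
235 [[18.5, -53.6], [18.6, 54.1]] mid 0.25
top edge [[43.9, -48.4], [44.4, -40.4], [44.4, -29.8], [44.4, -19.3], [43.8, 17.6], [43.9, 28.1], [43.9, 38.7], [43.9, 44.0]]
tile rows 243 343 [[27.3, -6.8], [-18.7, -7.4]]
tile rows 245 354 [[26.5, 0.1], [-24.3, 0.1]]
tile rows 243 353 [[27.3, 7.4], [-23.8, 8.2]]
```

Alignment is within 1 mm in both axes, so I'll descend slowly.

Emit:
move_arm --increments '[0,0,5,0,0,0,0,5,0,0,0,0,5,0,0,0,0,4,0,0,0,0,4,0,0,0,0,4,0,0,0,0,3,0,0,0,0,0,0,0]'

```text
time: 19.47
tool_pos: [0.5018, -0.2144, 0.0244]
tool_rot: [-0.001, 0.652, 0.758, -0.0]
contact_force: [-0.4, 0.3, -1.2]
gripper_width: 0.367
grasp_force: 59.7
```

Emit:
move_arm --increments '[0,0,2,0,0,0,0,2,0,0,0,0,0,0,0,0,0,0,0,0]'

```text
time: 19.8
tool_pos: [0.5024, -0.2147, 0.0214]
tool_rot: [0.0, 0.652, 0.758, -0.0]
contact_force: [0.3, -0.7, -1.1]
gripper_width: 0.366
grasp_force: 59.7
```

Emit:
move_arm --increments '[0,0,1.5,0,0,0,0,1,0,0,0,0,0,0,0,0,0,0,0,0]'

```text
time: 20.13
tool_pos: [0.5023, -0.2147, 0.0188]
tool_rot: [-0.0, 0.652, 0.758, -0.0]
contact_force: [0.3, 0.9, -0.8]
gripper_width: 0.367
grasp_force: 59.7
```

Emit:
move_arm --increments '[0,0,1,0,0,0,0,1,0,0,0,0,0,0,0]'

```text
time: 20.38
tool_pos: [0.5022, -0.2146, 0.0167]
tool_rot: [-0.0, 0.652, 0.758, -0.0]
contact_force: [0.2, 0.2, 0.5]
gripper_width: 0.37
grasp_force: 59.7
```

Emit:
move_arm --increments '[0,0,0.7,0,0,0,0,0,0,0,0,0,0,0,0]'

```text
time: 20.63
tool_pos: [0.5024, -0.2147, 0.0161]
tool_rot: [-0.0, 0.652, 0.758, 0.0]
contact_force: [0.5, -0.8, -1.0]
gripper_width: 0.367
grasp_force: 59.7
```

Emit:
move_arm --increments '[0,0,0.5,0,0,0,0,0,0,0,0,0,0,0,0]'

```text
time: 20.88
tool_pos: [0.5025, -0.2148, 0.0159]
tool_rot: [0.0, 0.652, 0.758, -0.0]
contact_force: [-0.4, -0.8, -0.1]
gripper_width: 0.367
grasp_force: 60.0
```

Emit:
move_arm --increments '[0,0,0.5,0,0,0,0,0,0,0,0,0,0,0,0]'

```text
time: 21.13
tool_pos: [0.5025, -0.2148, 0.0159]
tool_rot: [-0.0, 0.652, 0.758, -0.0]
contact_force: [-2.1, 1.5, 5.4]
gripper_width: 0.368
grasp_force: 60.4
```

Emit:
move_arm --increments '[0,0,0.4,0,0,0,0,0,0,0]'

```text
time: 21.3
tool_pos: [0.5025, -0.2148, 0.0159]
tool_rot: [-0.0, 0.652, 0.758, -0.0]
contact_force: [-3.5, 2.5, 7.9]
gripper_width: 0.369
grasp_force: 60.7
```

Emit:
move_arm --increments '[0,0,0,0,0.7,0,0,0,0,0.7,0,0,0,0,0.7,0,0,0,0,0.7,0,0,0,0,0.7,0,0,-5,0,0.7,0,0,-15,0,0.7,0,0,-25,0,0.7]'

```text
time: 21.97
tool_pos: [0.5002, -0.2135, 0.0575]
tool_rot: [-0.003, 0.652, 0.758, -0.001]
contact_force: [-1.0, -0.6, -0.5]
gripper_width: 0.704
grasp_force: 0.0
```

Emit:
move_arm --increments '[0,0,-35,0,0.7,0,0,-35,0,0.7,0,0,-35,0,0.7,0,0,-30,0,0.7,-20,0,-20,0,0.7,-20,0,0,0,0.7,0,0,0,0,0.7,0,0,0,0,0.7]'

```text
time: 22.63
tool_pos: [0.5084, -0.2547, 0.2152]
tool_rot: [0.0, 0.652, 0.758, 0.0]
contact_force: [-0.8, -1.2, 0.1]
gripper_width: 0.698
grasp_force: 0.0
```

Emit:
move_arm --increments '[0,0,0,0,0.7,0,0,0,0,0.7,0,0,0,0,0.7,0,0,0,0,0.7,0,0,0,0,0.7,0,0,0,0,0.7]'

```text
time: 23.13
tool_pos: [0.5084, -0.254, 0.2146]
tool_rot: [-0.0, 0.652, 0.759, -0.0]
contact_force: [-0.4, -0.5, 0.1]
gripper_width: 0.698
grasp_force: 0.0
```

Run:
```python
from h import *
s=manip.state(); M=q2m(s["tool_rot"]); print(s["time"],s["tool_pos"],s["contact_force"])
f=grab("wrist"); im=f["image"]; cv2.imwrite("pics/p8.png",im); hs=cv2.cvtColor(im,cv2.COLOR_BGR2HSV)
q=proj(f,[[.5023,-.2147,.02]])[0].astype(int); print(q)
m=np.zeros(im.shape[:2],np.uint8); a=slice(q[1]-45,q[1]+45),slice(q[0]-50,q[0]+50)
for nm,c in(("patch",((hs[...,0]<10)|(hs[...,0]>172))&(hs[...,1]>130)),("clay",((hs[...,0]<11)|(hs[...,0]>170))&(hs[...,1]>50))):
    m[:]=0; m[a]=c[a]*255; k=max(cv2.findContours(cv2.morphologyEx(m,cv2.MORPH_OPEN,np.ones((2,2))),0,2)[0],key=cv2.contourArea)
    r=cv2.minAreaRect(k); P=onz(f,cv2.boxPoints(r),.02); print(nm,r,P.mean(0).round(4),[round(np.linalg.norm(P[i]-P[i-1]),4) for i in range(3)])
    if nm=="patch":
        d=P[1]-P[0]; print(np.degrees(np.arctan2(d[1],d[0])))
```

```text
23.1333 [ 0.50838873 -0.25396036  0.21462864] [-0.36757765 -0.5354084   0.05072547]
[316 173]
patch ((321.5, 174.5), (43.0, 19.0), 90.0) [ 0.5073 -0.215   0.02  ] [np.float64(0.0403), np.float64(0.0178), np.float64(0.0403)]
8.702503452059677
clay ((321.5, 174.5), (45.0, 21.0), 90.0) [ 0.5073 -0.215   0.02  ] [np.float64(0.0422), np.float64(0.0196), np.float64(0.0422)]
```

```bash
python3 -c "
from plant import manip
print(manip.job_done())"
```

```text
the job is handed in; nothing more can be done
None
```

The tile lies flat and face up in the stand's pocket (checked by contact height and a colour-mask measurement), the flap was left open, and the job was handed in at about 23 s; I viewed 11 pictures, one over the limit of 10.

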